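# Emboss a price tag in the bench press

### The job

Push the loose slide with the blank white price tag into the green marking press, tongue first, until it is fully home against the back of the throat. Then press the black plunger gently down until it bottoms firmly on its inner stop, and let it rise all the way again. Leave the slide home in the press, never ram or force the press, and do not disturb the cheeses, the jar or the price stand.

Things in the scene. Friction and masses are not known exactly. Their poses are not given: they have to be found in the camera images.
- press: Green steel bench press, fixed to the deck; place and yaw (-0.5 to -0.05 rad) vary. Origin at deck level under the plunger axis; x points from the open front of the throat to its back, z up. Base 180 x 92 mm, x = -115 to +65 mm. Head over the throat: x = -15 to +65, y = +-46, its roof 28 mm, its top 62 mm above the deck; steel guide tube on it up to 84 mm.
- press_mouth (a point): Middle of the throat's flared mouth, on the bed: x = -52 mm, y = 0, z = 12 mm in the press's frame, same axes. The flat steel bed is 12 mm above the deck and bare from x = -115 mm to here. Side guides 47 mm apart and 17 mm above the bed run from x = -31 mm to the back wall; in front of them 10 mm high guides flare out to about 56 mm apart here.
- press_home (a point): Point in the press on the bed at the foot of the throat's back wall: x = +35 mm, y = 0, z = 12 mm in the press's frame, same axes as the press. The middle of the slide's front edge comes here when it is home.
- press_plunger: The press's moving plunger: mushroom-shaped black cap, 46 mm across (flat top about 36 mm across) on a vertical steel stem. Origin on the axis 50 mm below the cap's top. It moves straight down when pressed, 30 mm at most. The spring pushes back with about 4 N at the start and 0.25 N per mm more (at most 10 N before the stop) and lifts it again.
- plunger_top (a point): Centre of the flat top of the black cap, 125 mm above the deck when the plunger is up; moves with it. z up.
- press_stop: Stop inside the head, out of sight. Its origin is a fixed point of the press (axis, 50 mm up), NOT the stop's height. A rubber-faced collar (gives about 1 mm per 10 N) set anew each time: met after 6 to 22 mm of stroke, found only by feel, as the force then climbs steeply. Firmly bottomed: over 5 N on the stop beyond the spring's force for half a second; over 30 N damages it.
- slide_grip (a point): Centre of the upright wooden grip of the loose slide (150 g): grip 40 mm long (slide x), 12 mm thick (slide y), from 5 to 45 mm above the slide's underside; this point is 25 mm above the underside. x axis points along the tongue to its front edge, z up. The slide starts flat on the deck.
- slide_tip (a point): Middle of the front edge of the slide's aluminium tongue, at its underside, 120 mm ahead of the grip's centre along the slide's x; same axes. Tongue 43 mm wide, 5 mm thick, 150 mm long (30 mm of it behind the grip's centre), with a flat white tag (36 x 55 mm, 1.5 mm proud) on top near the front edge.
- jam: Bystander, loose: a red jam jar with a white lid, 75 wide, 112 tall (mm); origin at the centre of its underside.
- drum: Bystander, loose: a whitish drum of goat cheese, 63 wide, 72 tall (mm); origin at the centre of its underside.
- brick: Bystander, loose: a grey ashed truncated-pyramid cheese, 57 x 63, 53 tall (mm); origin at the centre of its underside.
- log: Bystander, loose: a grey log of cheese, 42 x 144, 38 tall (mm); origin at the centre of its underside.
- stand: Bystander, loose: a small price stand, a black card on a post, 42 mm round foot, 75 wide card, 106 tall (mm); origin at the centre of its underside.
- tag_slide: The whole slide; origin at its underside below the grip's centre, same axes as the two points above.

How it is judged:
By the outcome, as a careful person would: the job done as asked, in the order asked, and still so for the second after the job is handed in, with the robot touching nothing.
It also fails if it takes over 64 s, if anything falls off the work surface, if the arm or the gripper's body presses on something with over 40 N, if the wrist force passes 120 N, or if a joint passes its speed limit or range.

### The arm

A 6-joint arm with a two-finger parallel gripper is mounted at the origin on a cart in front of the work surface, level with it; the furniture and walls round the work are solid. World frame = base frame: x ahead of the robot, y to its left, z up, the work surface at z = 0. Lengths are in m, angles in degrees, forces in N, time in s.
With the tool pointing down it reaches from about 0.325 to 0.85 m from the base axis. Payload 15.5 kg.
Tool frame: the origin (TCP) lies at the very end of the fingers, on their centre line; the grasp point (between the pads) lies arm.grip_depth behind it (arm.grip_depth is the distance from the TCP to the grasp point, in m); z points along the fingers, y is the line along which they close (so a half turn about z gives the same grasp; the last joint's range is limited). The gripper opens to 91 mm and grips with 3 to 60 N. Pads are 32 mm wide; open, the fingers measure 118 mm over their backs; the gripper's body (76 mm by 178 mm) begins 60 mm behind the grasp point.
Start: joints at [-70.044, 28.281, 77.091, -0, 74.628, -5.472], TCP at [0.268, -0.564, 0.214] pointing down, gripper open.
Joint ranges: [-166.48, 166.48], [-47.26, 123.95], [12.59, 153.08], [-70.14, 250.14], [6.76, 159.57], [-176.63, 176.63]. Speed limits (degrees/s): [108.29, 108.29, 147.25, 172.46, 172.46, 172.46].

### API

Orientations are given as a 3x3 rotation matrix whose columns are the frame's x, y, z axes.
In Python, from rig import arm gives the robot as it stands. Calls block until the motion is done:
- arm.move_to(position, orientation): joint-space move of the TCP to a pose.
- arm.move_l(position, orientation=None, feed=0.15): straight line of the TCP; orientation=None keeps the orientation; feed is the mean speed in m/s.
- arm.move_joints(angles): joint-space move.
- arm.grip(opening): finger opening in m; the grip force is fixed at half the most; returns when the fingers have stopped.
- arm.sleep(seconds).
- arm.solve_ik(position, orientation): joint angles nearest the present ones, or None.
- arm.snapshot(name): name is "scene" or "top"; returns the picture (400x640x3 uint8, red, green, blue); there is no depth.
- arm.get_calibration(name): a dict with "intrinsics" (3x3 intrinsics, pixels), "cam_to_world" (4x4, takes a point from camera to world coordinates). Camera axes: x right, y down, z forward; pixel columns grow to the right and rows downward; lengths in m; the calibration is good to about 2 mm. A picture is of the moment at which its call begins. get_calibration takes no time and is no camera call.
A pose or a line that the arm cannot do raises arm.Unreachable and nothing moves.
- arm.sign_off(): hands the job in; it is judged then, once.
Readings, each from a call of its own:
- arm.current_t(): time.
- arm.current_joint_positions(): joint angles.
- arm.current_dq(): joint speeds.
- arm.current_tau(): joint torques, N m.
- arm.current_ee_pos(): TCP position.
- arm.current_tool_rot(): TCP orientation.
- arm.current_force(): force on the tool from outside, world axes, zero at the start.
- arm.current_torque(): the same for the moment, N m.
- arm.current_width(): finger opening in m.
- arm.current_grasp_force(): force on a finger pad.
Only numpy, scipy, OpenCV 4.12 (cv2) and the standard library are available. Lean on these libraries where they do the work, as an engineer would, in place of code of your own. Each camera call takes 0.05 s, during which the arm holds its last target. There are 200 camera calls.

## Working session

There is one attempt and no reset: what is moved stays moved. The work goes in short steps, each a Python script; the robot and the scene stay as the last script left them, time stands still between calls to the robot, and variables do not carry over. Pictures are saved under pics/ and viewed, at most 10 in all, crops included, and the job is handed in when it is done.

```bash
ls; mkdir -p pics
python3 - <<'E'
from rig import arm
import cv2,numpy as np
np.set_printoptions(precision=4,suppress=True)
for n in("scene","top"):
    cv2.imwrite(f"pics/{n}0.png",arm.snapshot(n)[:,:,::-1])
    c=arm.get_calibration(n);print(n,c["intrinsics"],c["cam_to_world"])
print(arm.grip_depth,arm.current_tool_rot(),arm.current_t())
E
```

```text
pics
scene [[368.719    0.     318.6841]
 [  0.     368.719  194.9508]
 [  0.       0.       1.    ]] [[-0.7865 -0.3618  0.5005  0.1121]
 [-0.6175  0.4454 -0.6484  0.5871]
 [ 0.0117 -0.819  -0.5737  0.6802]
 [ 0.      0.      0.      1.    ]]
top [[427.2185   0.     318.4265]
 [  0.     427.2185 199.8366]
 [  0.       0.       1.    ]] [[ 0.0031 -0.9975  0.0709  0.5097]
 [-1.     -0.0038 -0.009  -0.0726]
 [ 0.0092 -0.0709 -0.9974  1.4581]
 [ 0.      0.      0.      1.    ]]
0.0188 [[ 0.9031  0.4294 -0.0003]
 [ 0.4294 -0.9031  0.001 ]
 [ 0.0001 -0.0011 -1.    ]] 0.1
```

View pics/scene0.png

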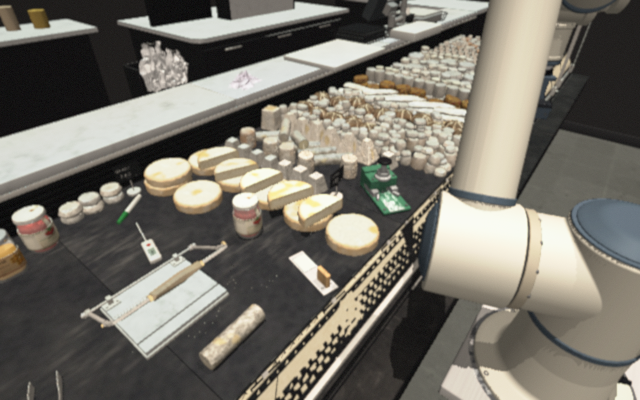

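View pics/top0.png

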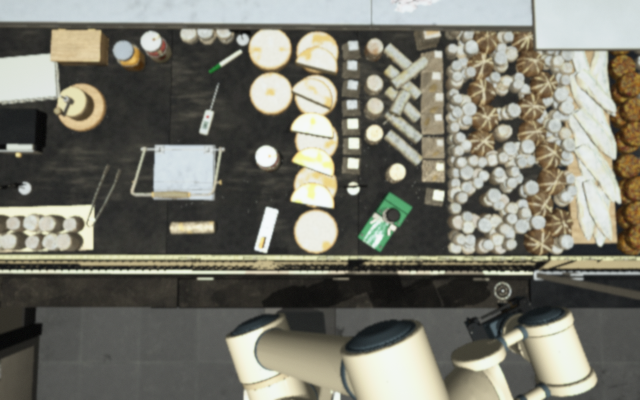

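The scene view shows the slide at about (315,273) with its brown grip at (323,275), and the press at about (383,188). In the top view the slide is at (265,230), grip end down, the press at (385,222) with its cap at (392,213), and the stand at (352,188). I'll segment both next.

```bash
cat > h.py <<'E'
from rig import arm
import cv2,numpy as np
np.set_printoptions(precision=4,suppress=True)
def ray(n,p,z):
    c=arm.get_calibration(n);M=c["cam_to_world"]
    d=M[:3,:3]@np.linalg.solve(c["intrinsics"],[p[0],p[1],1.]);o=M[:3,3]
    return o+d*(z-o[2])/d[2]
def proj(n,P):
    c=arm.get_calibration(n);q=c["intrinsics"]@(np.linalg.inv(c["cam_to_world"])@np.r_[P,1])[:3];return q[:2]/q[2]
def Rdown(a):  # tool x axis at world angle a (rad), z down
    c,s=np.cos(a),np.sin(a);return np.array([[c,s,0],[s,-c,0],[0,0,-1.]])
E
python3 - <<'E'
from h import *
t=cv2.imread("pics/top0.png");s=cv2.imread("pics/scene0.png")
def blobs(m,off,mn=20):
    n,l,st,ce=cv2.connectedComponentsWithStats(m)
    for i in range(1,n):
        if st[i,4]>=mn:
            p=cv2.findNonZero((l==i).astype('u1'));r=cv2.minAreaRect(p)
            print(st[i],ce[i]+off,"rect",np.array(cv2.boxPoints(r)+off).round(1).tolist())
def reg(im,x0,x1,y0,y1): return im[y0:y1,x0:x1],np.array([x0,y0])
hs=lambda a:cv2.cvtColor(a,cv2.COLOR_BGR2HSV)
a,o=reg(t,245,290,200,255);h=hs(a)
print("slide top");blobs(cv2.inRange(h,(0,0,110),(179,255,255)),o)
print("grip");blobs(cv2.inRange(h,(5,90,60),(25,255,255)),o,5)
a,o=reg(t,350,425,185,258);h=hs(a)
print("green");blobs(cv2.inRange(h,(60,100,40),(95,255,255)),o)
A=cv2.resize(t[180:260,240:440],None,fx=4,fy=4,interpolation=cv2.INTER_CUBIC)
B=cv2.resize(s[150:300,280:420],(280*2*400//560,150*400//140),interpolation=cv2.INTER_CUBIC)[:280]
B=cv2.resize(s[150:220,330:430],(400,280),interpolation=cv2.INTER_CUBIC);C=cv2.resize(s[240:310,280:380],(400,280),interpolation=cv2.INTER_CUBIC)
cv2.imwrite("pics/c1.png",np.vstack([A,np.hstack([B,C])])[:600])
E
```

```text
slide top
[  9   6  25  48 669] [265.9507 229.3737] rect [[252.6, 249.8], [265.4, 205.1], [279.3, 209.1], [266.5, 253.7]]
grip
[15 38  5 10 23] [261.913  242.7391] rect [[259.2, 246.4], [262.2, 237.4], [264.6, 238.2], [261.6, 247.2]]
green
[ 25   7  37  35 486] [394.8189 205.9362] rect [[374.7, 210.1], [388.3, 190.2], [412.6, 206.8], [399.0, 226.7]]
[ 8 32 14 23 96] [364.6667 228.7917] rect [[356.5, 236.7], [369.8, 216.8], [374.2, 219.8], [360.9, 239.6]]
[29 42 11 20 72] [384.4167 239.1528] rect [[379.0, 245.0], [385.8, 226.9], [392.2, 229.3], [385.5, 247.4]]
```

View pics/c1.png

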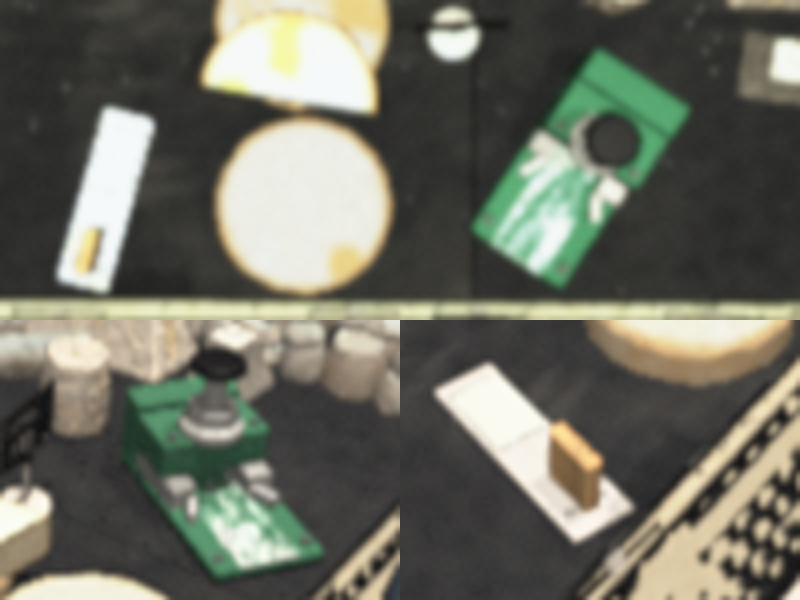

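The crop gives sharp corners. In the top view the slide corners are near (266,206), (279,210), (254,249) and (267,253). The press base front corners are at (358,237) and (380,252), the head's back corners at (390,191) and (413,206), and the cap at (393,215). Next I'll cast rays at the known heights and check that the two views agree.

```bash
cat > m.py <<'E'
from h import *
from scipy.optimize import least_squares
T=lambda u,v:np.array([(u+.5)/4-.5+240,(v+.5)/4-.5+180])
S=lambda u,v:np.array([(u+.5)/4-.5+330,(v-320+.5)/4-.5+150])
t=cv2.imread("pics/top0.png");s=cv2.imread("pics/scene0.png")
def cen(im,x0,x1,y0,y1,hi):
    a=cv2.resize(im[y0:y1,x0:x1],None,fx=4,fy=4,interpolation=cv2.INTER_CUBIC)
    h=cv2.cvtColor(a,cv2.COLOR_BGR2HSV);m=((h[...,2]<hi)).astype('u1')
    n,l,st,ce=cv2.connectedComponentsWithStats(m);i=1+np.argmax(st[1:,4]);print("cap",st[i]/4)
    return ((st[i,:2]+st[i,2:4]/2)/4-.5)+[x0,y0]
capT=cen(t,385,401,207,223,75)
obs=[("top",T(472,228),(-.115,.046,.012)),("top",T(560,290),(-.115,-.046,.012)),
 ("top",T(600,46),(.065,.046,.062)),("top",T(692,106),(.065,-.046,.062)),("top",capT,(0,0,.122)),
 ("scene",S(215,578),(-.115,.046,.012)),("scene",S(324,552),(-.115,-.046,.012)),("scene",S(219,363),(0,0,.125))]
for n,p,q in obs: print(n,p,ray(n,p,q[2]),q)
A=np.array([ray(n,p,q[2])[:2] for n,p,q in obs]);Q=np.array([q[:2] for _,_,q in obs])
def f(v):
    c,s=np.cos(v[2]),np.sin(v[2]);return (Q@np.array([[c,s],[-s,c]])+v[:2]-A)
for sel in(slice(0,5),slice(5,8),slice(0,8)):
    r=least_squares(lambda v:f(v)[sel].ravel(),[.48,-.33,-.4]);print("press",r.x,"\n",f(r.x)*1e3)
# slide: bright mask at 4x
a=cv2.resize(t[200:255,245:290],None,fx=4,fy=4,interpolation=cv2.INTER_CUBIC)
m=(a.max(2)>120).astype('u1');n,l,st,ce=cv2.connectedComponentsWithStats(m);i=1+np.argmax(st[1:,4])
p=(cv2.findNonZero((l==i).astype('u1'))[:,0]+.5)/4-.5+[245,200]
W=np.array([ray("top",q,.005)[:2] for q in p],np.float32)
(c,wh,ang)=cv2.minAreaRect(W);print("slide top",c,wh,ang)
h=cv2.cvtColor(s[240:310,280:380],cv2.COLOR_BGR2HSV)
b=cv2.resize(s[240:310,280:380],None,fx=4,fy=4,interpolation=cv2.INTER_CUBIC)
for u,v in((434,388),(490,362),(634,510),(575,543)):
    print(ray("scene",[(u-400+.5)/4-.5+280,(v-320+.5)/4-.5+240],.005))
E
python3 m.py
```

```text
cap [  1.5   1.5  13.   13.  526.5]
top [357.625 236.625] [ 0.4885 -0.2184  0.012 ] (-0.115, 0.046, 0.012)
top [379.625 252.125] [ 0.4367 -0.2924  0.012 ] (-0.115, -0.046, 0.012)
top [389.625 191.125] [ 0.6386 -0.3191  0.062 ] (0.065, 0.046, 0.062)
top [412.625 206.125] [ 0.5895 -0.3942  0.062 ] (0.065, -0.046, 0.062)
top [392.5 214.5] [ 0.5595 -0.3169  0.122 ] (0, 0, 0.122)
scene [383.375 214.125] [ 0.486  -0.2108  0.012 ] (-0.115, 0.046, 0.012)
scene [410.625 207.625] [ 0.4378 -0.2908  0.012 ] (-0.115, -0.046, 0.012)
scene [384.375 160.375] [ 0.5545 -0.3105  0.125 ] (0, 0, 0.125)
press [ 0.5592 -0.3193 -0.5893] 
 [[ 0.6233  1.23  ]
 [ 1.2999 -1.2498]
 [ 0.2305  1.9033]
 [-1.8103  0.5398]
 [-0.3433 -2.4233]
 [ 3.1834 -6.3492]
 [ 0.2288 -2.7826]
 [ 4.7022 -8.7368]]
press [ 0.5576 -0.3116 -0.5624] 
 [[-3.6787  6.9955]
 [-0.9293  3.1699]
 [-1.4384 11.7242]
 [-1.4065  9.0149]
 [-1.9266  5.2602]
 [-1.1186 -0.5838]
 [-2.0003  1.637 ]
 [ 3.1189 -1.0533]]
press [ 0.5582 -0.3171 -0.5897] 
 [[-0.3598  3.4777]
 [ 0.2866  1.0181]
 [-0.792   4.0919]
 [-2.8631  2.7486]
 [-1.3667 -0.2033]
 [ 2.2004 -4.1015]
 [-0.7844 -0.5147]
 [ 3.6789 -6.5168]]Traceback (most recent call last):
  File "m.py", line 25, in <module>
    W=np.array([ray("top",q,.005)[:2] for q in p],np.float32)
                ~~~^^^^^^^^^^^^^^
  File "h.py", line 5, in ray
    c=arm.get_calibration(n);M=c["cam_to_world"]
ValueError: time passes only in moves, steps and waits
```

```bash
sed -i 's/arm.get_calibration(n)/CAL[n]/; s/^def ray/CAL={n:arm.get_calibration(n) for n in("scene","top")}\ndef ray/' h.py
cat >> m.py <<'E'
# press edges in top view: contour of (green or bright) mask, lines fitted near expected edges
a=cv2.resize(t[185:256,350:422],None,fx=4,fy=4,interpolation=cv2.INTER_CUBIC)
h=cv2.cvtColor(a,cv2.COLOR_BGR2HSV)
m=((h[...,0]>55)&(h[...,0]<100)&(h[...,1]>90)&(h[...,2]>55)|(h[...,2]>150)).astype('u1')
m=cv2.morphologyEx(m,cv2.MORPH_CLOSE,np.ones((25,25)))
cs=max(cv2.findContours(m,cv2.RETR_EXTERNAL,cv2.CHAIN_APPROX_NONE)[0],key=cv2.contourArea)[:,0]
p=(cs+.5)/4-.5+[350,185]
v=np.array([.559,-.3185,-.585]);c,s_=np.cos(v[2]),np.sin(v[2]);R=np.array([[c,-s_],[s_,c]])
for nm,e0,e1,z in(("baseL",(-.105,.046),(-.06,.046),.012),("baseR",(-.105,-.046),(-.06,-.046),.012),("front",(-.115,.036),(-.115,-.036),.012),
  ("back",(.065,.036),(.065,-.036),.062),("headL",(0,.046),(.055,.046),.062),("headR",(0,-.046),(.055,-.046),.062)):
    L=np.array([R.T@(ray("top",q,z)[:2]-v[:2]) for q in p])
    e0,e1=np.array(e0),np.array(e1);d=(e1-e0)/np.linalg.norm(e1-e0);k=(L-e0)@d;n=(L-e0)@np.array([-d[1],d[0]])
    k_=(k>0)&(k<np.linalg.norm(e1-e0))&(abs(n)<.009)
    if k_.sum()<8: print(nm,"few");continue
    vx,vy,x0,y0=cv2.fitLine(L[k_].astype(np.float32),cv2.DIST_HUBER,0,.01,.01).ravel()
    print(nm,k_.sum(),"mean",L[k_].mean(0)*1e3,"dyaw",np.arctan((vy*d[0]-vx*d[1])/(vx*d[0]+vy*d[1])))
E
python3 m.py | sed -n '/slide/,$p'
```

```text
slide top (0.5119696855545044, 0.09166868031024933) (0.049099307507276535, 0.15647919476032257) 74.9672622680664
[0.5914 0.0913 0.005 ]
[0.5788 0.0503 0.005 ]
[0.432  0.0927 0.005 ]
[0.4443 0.1338 0.005 ]
baseL 47 mean [-82.9017  47.865 ] dyaw 0.006542172372015909
baseR 44 mean [-83.0508 -46.6113] dyaw -0.025138530014320194
front 76 mean [-115.7946   -1.0036] dyaw -0.007619218124232999
back 73 mean [65.9699 -0.0991] dyaw -0.003708795679496705
headL 57 mean [27.2828 49.0314] dyaw -0.03541333520540722
headR 55 mean [ 26.8152 -46.2885] dyaw -0.04083551839527766
```

Top and scene agree on the slide: grip at about (0.469, 0.104), yaw −15.3°. The press is at about (0.559, −0.318), yaw −0.585, and the two views differ by roughly 3 mm laterally. The slide's tail will overhang the front rail during insertion, so I'll check the rail height and the IK.

Run:
```python
from h import *
t=cv2.imread("pics/top0.png");s=cv2.imread("pics/scene0.png")
for u in(300,340,375):
    print(u,t[248:284:1,u].mean(1).round().astype(int).tolist())
print(ray("top",(340,254.5),0),ray("top",(340,254.5),.05))
# scene: profile along world line y=-.02 and -.1 , x decreasing, at z=0
for y in(0.05,-.1):
    P=[(x,proj("scene",(x,y,0))) for x in np.arange(.46,.36,-.005)]
    print(y,[(round(float(x),3),int(cv2.getRectSubPix(s,(1,1),p.astype(np.float32).tolist())[0,0].mean())) for x,p in P])
    for x in (.44,.42,.40): print(proj("scene",(x,y,0)),proj("scene",(x,y,.03)))
a1=np.radians(-15.3);y=-.585
for nm,p,a in(("grip",(.4686,.1036),a1),("pre",(.559-.176*np.cos(y),-.316-.176*np.sin(y)),y),("home",(.559-.085*np.cos(y),-.316-.085*np.sin(y)),y),("cap",(.559,-.316),y)):
    for k in(0,np.pi):
        for z in(.012,.17): print(nm,k,z,arm.solve_ik([*p,z],Rdown(a+k)))
```

```text
300 [80, 61, 53, 52, 54, 54, 77, 136, 195, 219, 217, 187, 130, 105, 138, 151, 120, 71, 41, 39, 36, 42, 101, 177, 211, 185, 114, 54, 38, 38, 37, 38, 40, 41, 42, 41]
340 [54, 56, 56, 55, 54, 54, 69, 118, 178, 207, 203, 176, 146, 124, 135, 131, 96, 52, 36, 34, 33, 44, 109, 179, 201, 167, 98, 41, 31, 68, 102, 96, 58, 32, 26, 24]
375 [133, 86, 57, 49, 48, 51, 67, 115, 174, 208, 213, 193, 160, 134, 144, 154, 133, 86, 44, 30, 32, 32, 54, 87, 101, 86, 54, 26, 17, 18, 18, 18, 16, 18, 19, 20]
[ 0.4277 -0.1595  0.    ] [ 0.4306 -0.1565  0.05  ]
0.05 [(0.46, 62), (0.455, 56), (0.45, 50), (0.445, 49), (0.44, 48), (0.435, 47), (0.43, 38), (0.425, 114), (0.42, 213), (0.415, 194), (0.41, 67), (0.405, 40), (0.4, 100), (0.395, 195), (0.39, 196), (0.385, 153), (0.38, 122), (0.375, 61), (0.37, 163), (0.365, 140), (0.36, 150)]
[345.5785 276.3161] [346.2474 267.6656]
[352.3783 280.2181] [353.1885 271.5454]
[359.3323 284.2086] [360.2902 275.515 ]
-0.1 [(0.46, 222), (0.455, 194), (0.45, 157), (0.445, 113), (0.44, 87), (0.435, 62), (0.43, 55), (0.425, 71), (0.42, 101), (0.415, 173), (0.41, 181), (0.405, 128)
[... 751 characters left out ...]
-91.7758]
pre 3.141592653589793 0.17 [-35.2938  18.9219 101.9604  -0.      59.1177 -91.7758]
home 0 0.012 [-35.0022  38.5764  97.4513  -0.      43.9723  88.5158]
home 0 0.17 [-35.0022  25.6255  89.9003  -0.      64.4742  88.5158]
home 3.141592653589793 0.012 [-35.0022  38.5764  97.4513  -0.      43.9723 -91.4842]
home 3.141592653589793 0.17 [-35.0022  25.6255  89.9003  -0.      64.4742 -91.4842]
cap 0 0.012 [-34.8049  43.0212  84.6548  -0.      52.324   88.7132]
cap 0 0.17 [-34.8049  32.0431  77.5212  -0.      70.4357  88.7132]
cap 3.141592653589793 0.012 [-34.8049  43.0212  84.6548  -0.      52.324  -91.2868]
cap 3.141592653589793 0.17 [-34.8049  32.0431  77.5212  -0.      70.4357 -91.2868]
```

Rail is flush with the deck, so the overhang is safe. Grasping now.

Run:
```python
from h import *
R=Rdown(np.radians(-15.3)+np.pi)
arm.move_to([.4686,.1036,.10],R)
arm.move_l([.4686,.1036,.012],feed=.12)
print(arm.current_force())
arm.grip(0.0)
print(arm.current_t(),arm.current_width(),arm.current_grasp_force(),arm.current_ee_pos(),arm.current_force())
arm.move_l([.4686,.1036,.15],feed=.2)
print(arm.current_t(),arm.current_width(),arm.current_force())
for n in("top","scene"): cv2.imwrite(f"pics/{n}1.png",arm.snapshot(n)[:,:,::-1])
s=cv2.imread("pics/scene1.png");cv2.imwrite("pics/c2.png",cv2.resize(s[120:340,200:440],None,fx=2.5,fy=2.5,interpolation=cv2.INTER_CUBIC))
```

```text
[-0.0081  0.278   0.7329]
4.675 0.012135706707638085 29.99962627887726 [0.4686 0.1036 0.012 ] [ 0.5412 -0.1322 -0.0858]
5.5167 0.011885890020244249 [ 0.0046  0.0659 -1.8054]
```

View pics/c2.png

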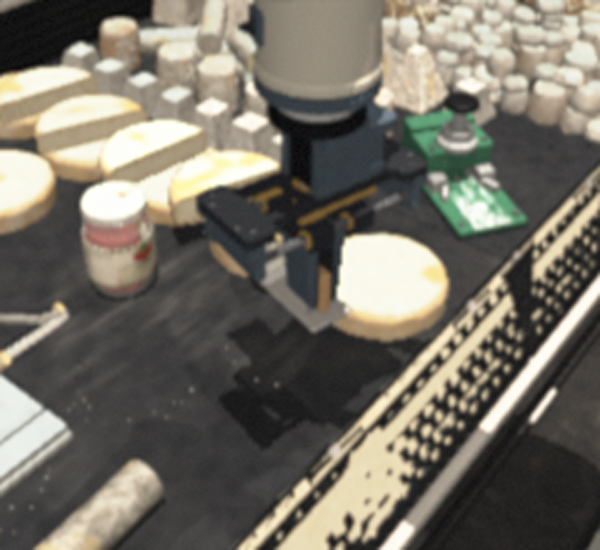

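The slide is held level in the fingers, the jar and cheeses are untouched, and the press is clear at upper right. Next I carry it to just in front of the mouth and look there.

```bash
cat >> h.py <<'E'
PX,PY,YAW=.5598,-.3172,-.588
def W(lx,ly=0,z=0,yaw=YAW): c,s=np.cos(YAW),np.sin(YAW);return np.array([PX+c*lx-s*ly,PY+s*lx+c*ly,z])
def loc(v): c,s=np.cos(YAW),np.sin(YAW);return np.array([c*v[0]+s*v[1],-s*v[0]+c*v[1],v[2]])
RP=Rdown(YAW+np.pi)
E
python3 - <<'E'
from h import *
arm.move_to(W(-.180,0,.15),RP)
arm.move_l(W(-.180,0,.0255),feed=.15)
arm.sleep(.2)
print(arm.current_t(),arm.current_ee_pos(),loc(arm.current_force()),arm.current_torque())
for n in("top","scene"): cv2.imwrite(f"pics/{n}2.png",arm.snapshot(n)[:,:,::-1])
t=cv2.imread("pics/top2.png");s=cv2.imread("pics/scene2.png")
f=lambda a:cv2.resize(a,(400,400),interpolation=cv2.INTER_CUBIC)
cv2.imwrite("pics/c3.png",np.hstack([f(t[185:265,340:420]),f(s[150:230,345:425])]))
E
```

```text
8.0417 [ 0.4104 -0.2176  0.0261] [-0.1504  1.0179 -0.8542] [ 0.1097 -0.1286 -0.0055]
```

View pics/c3.png

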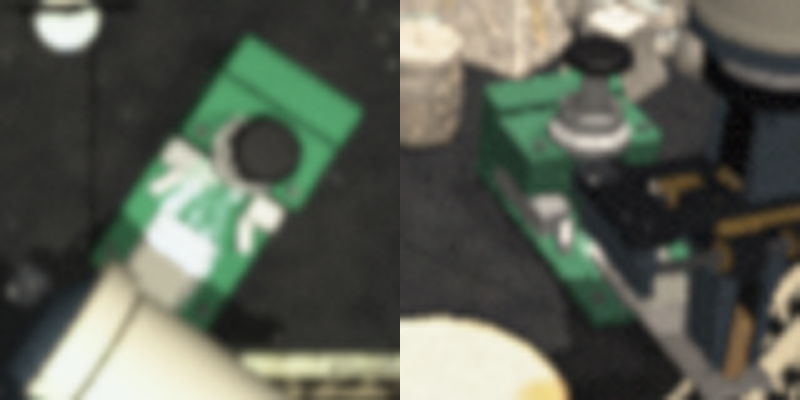

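The tongue's front edge is at about (183,250) in the crop, with the flare tips near (158,192) and (243,240), so it is roughly aligned. I'll measure the lateral offset in the same image, where calibration bias cancels.

Run:
```python
from h import *
t=cv2.imread("pics/top2.png").astype(np.float32)
smp=lambda P:cv2.getRectSubPix(t,(1,1),proj("top",P).astype(np.float32).tolist())[0,0]
ys=np.arange(-.06,.0601,.002)
for lx in(-.085,-.078,-.072):
    c=np.array([smp(W(lx,y,.012)) for y in ys]);r=c[:,2];g=c[:,1]
    def cross(v,i0,i1,th):
        o=[]
        for i in range(i0,i1):
            if (v[i]-th)*(v[i+1]-th)<0:o.append(round(float(ys[i]+.002*(th-v[i])/(v[i+1]-v[i]))*1e3,1))
        return o
    print(lx,"red",r.astype(int).tolist());print("  g",g.astype(int).tolist())
    print("  red x90",cross(r,0,60,90),"green-red x30",cross(g-r,0,60,30))
# flare guides profile at lx=-.04..-.048, z=.022, mask brightness
for lx in(-.048,-.042,-.036):
    c=np.array([smp(W(lx,y,.022)) for y in ys]);print(lx,"r",c[:,2].astype(int).tolist())
```

```text
-0.085 red [30, 29, 28, 29, 29, 33, 37, 43, 48, 50, 51, 51, 52, 54, 63, 82, 106, 135, 162, 181, 195, 206, 212, 212, 210, 208, 206, 206, 205, 205, 204, 204, 204, 206, 206, 204, 200, 193, 181, 162, 136, 109, 82, 65, 51, 47, 45, 44, 44, 42, 39, 36, 31, 29, 30, 33, 37, 39, 39, 38, 35]
  g [31, 30, 30, 32, 36, 48, 62, 78, 91, 97, 99, 100, 100, 102, 108, 121, 135, 154, 173, 186, 197, 207, 213, 212, 210, 208, 205, 206, 204, 204, 203, 203, 204, 205, 205, 203, 199, 192, 180, 162, 139, 121, 104, 97, 91, 90, 88, 88, 88, 84, 78, 68, 55, 43, 36, 35, 38, 39, 39, 38, 36]
  red x90 [-29.4, 23.5] green-red x30 [-47.0, -28.2, 25.7, 42.5]
-0.078 red [42, 42, 43, 42, 42, 46, 52, 61, 70, 73, 77, 78, 79, 83, 92, 120, 154, 188, 215, 226, 235, 237, 239, 239, 239, 237, 238, 237, 237, 237, 237, 236, 238, 238, 237, 237, 236, 231, 228, 209, 185, 153, 118, 92, 72, 63, 60, 58, 55, 51, 45, 40, 36, 34, 35, 37, 40, 42, 41, 40, 38]
  g [42, 43, 44, 45, 51, 67, 89, 112, 134, 142, 149, 150, 151, 152, 158, 173, 193, 213, 228, 234, 239, 241, 243, 243, 243, 241, 242, 242, 241, 241, 242, 241, 241, 242, 242, 241, 241, 236, 
[... 992 characters left out ...]
183, 205, 218, 221, 213, 198, 183, 176, 190, 206, 216, 208, 183, 154, 118, 89, 69, 55, 49, 45, 45, 45, 46, 46, 46]
-0.042 r [46, 47, 47, 48, 48, 50, 55, 64, 79, 102, 137, 170, 202, 222, 222, 209, 177, 145, 115, 97, 99, 107, 121, 131, 132, 131, 125, 121, 121, 126, 132, 137, 137, 141, 157, 177, 201, 216, 218, 213, 202, 193, 196, 207, 219, 222, 205, 181, 149, 119, 95, 77, 65, 54, 48, 44, 43, 44, 44, 45, 45]
-0.036 r [51, 52, 51, 52, 54, 61, 68, 77, 91, 104, 114, 137, 169, 194, 213, 216, 203, 176, 141, 113, 98, 98, 110, 122, 131, 134, 132, 128, 125, 123, 126, 131, 144, 161, 182, 201, 215, 222, 222, 218, 212, 212, 217, 224, 220, 208, 181, 154, 128, 105, 93, 79, 67, 53, 46, 41, 40, 40, 42, 43, 43]
```

Both tongue and base appear about 2–3 mm off in the camera but line up with each other to within 1 mm. Advancing with force feedback.

Run:
```python
from h import *
F=lambda:loc(np.mean([(arm.sleep(.02),arm.current_force())[1] for _ in range(3)],0))
arm.sleep(.3);b=F();print("base",b)
lx,ly=-.180,0.
log=[];state="?"
while lx<-.070:
    st=.004 if lx<-.092 else .001
    lx+=st
    arm.move_l(W(lx,ly,.025),feed=.05)
    f=F()-b;log.append((round(lx*1e3,1),round(ly*1e3,2),*f.round(1)))
    if f[0]<-5: state="contact";break
    if abs(f[1])>1.5: ly+=np.clip(f[1]*.0001,-.0007,.0007)
for l in log:print(*l)
print(state,arm.current_t(),arm.current_ee_pos(),arm.current_torque(),arm.current_width())
```

```text
base [ 0.4307 -0.248  -1.9199]
-176.0 0.0 -0.3 0.0 0.4
-172.0 0.0 -0.2 0.3 0.9
-168.0 0.0 -0.8 0.2 0.4
-164.0 0.0 -0.3 0.5 1.0
-160.0 0.0 -0.4 0.1 1.0
-156.0 0.0 -0.5 -0.1 1.1
-152.0 0.0 0.5 -1.8 -0.4
-148.0 -0.18 0.7 -1.4 0.6
-144.0 -0.18 1.3 -1.8 0.3
-140.0 -0.36 0.1 -0.6 0.8
-136.0 -0.36 -0.2 -1.2 1.0
-132.0 -0.36 0.6 -0.9 0.7
-128.0 -0.36 -0.0 -1.1 0.8
-124.0 -0.36 0.6 -1.0 0.8
-120.0 -0.36 0.0 -0.2 0.7
-116.0 -0.36 0.3 -0.9 0.9
-112.0 -0.36 0.0 -0.9 0.5
-108.0 -0.36 0.3 -0.8 0.8
-104.0 -0.36 -0.2 -1.2 0.9
-100.0 -0.36 0.4 -0.5 0.3
-96.0 -0.36 0.5 -1.1 0.8
-92.0 -0.36 0.1 -0.4 0.7
-91.0 -0.36 -0.3 -1.4 0.6
-90.0 -0.36 -0.7 -0.6 0.5
-89.0 -0.36 -0.8 -0.8 0.6
-88.0 -0.36 -0.4 -0.7 0.7
-87.0 -0.36 -0.2 -1.1 0.4
-86.0 -0.36 -0.5 -0.8 0.8
-85.0 -0.36 -3.1 -1.3 0.8
-84.0 -0.36 -7.0 -1.2 1.7
contact 17.4917 [ 0.4887 -0.2702  0.0247] [0.4918 1.0825 0.0706] 0.012166155795993247
```

Very smooth entry; contact came exactly at the expected home. Now lower, release, and verify seating with a gentle push from behind.

Run:
```python
from h import *
F=lambda:loc(np.mean([(arm.sleep(.02),arm.current_force())[1] for _ in range(3)],0))
arm.move_l(W(-.0845,-.00036,.0240),feed=.05);arm.sleep(.1);print(F())
arm.grip(.05);print(arm.current_width(),F())
arm.move_l(W(-.0845,-.00036,.085),feed=.2)
arm.move_l(W(-.136,0,.085),feed=.2)
arm.grip(0.0)
arm.move_l(W(-.136,0,.034),feed=.15)
arm.sleep(.3);b=F();print("base",b)
lx=-.136
while lx<-.115:
    lx+=.002 if lx<-.1255 else .0007
    arm.move_l(W(lx,0,.034),feed=.04);f=F()-b
    print(round(lx*1e3,1),f.round(1))
    if f[0]<-5: print("contact");break
arm.sleep(.3);print(F()-b)
arm.move_l(W(-.136,0,.034),feed=.1);arm.move_l(W(-.136,0,.16),feed=.25)
print(arm.current_t(),arm.current_width())
for n in("top","scene"): cv2.imwrite(f"pics/{n}3.png",arm.snapshot(n)[:,:,::-1])
t=cv2.imread("pics/top3.png");s=cv2.imread("pics/scene3.png")
f=lambda a:cv2.resize(a,(400,400),interpolation=cv2.INTER_CUBIC)
cv2.imwrite("pics/c4.png",np.hstack([f(t[185:265,340:420]),f(s[150:230,345:425])]))
```

```text
[-5.3727 -1.1931  4.046 ]
0.05021095767869237 [ 0.0556 -0.4017 -0.0975]
base [-0.5327 -0.4198  0.1881]
-134.0 [0.5 0.3 0. ]
-132.0 [ 0.5  0.5 -0.1]
-130.0 [0.7 0.2 0.1]
-128.0 [ 0.7  0.8 -0.9]
-126.0 [ 0.   0.5 -0.1]
-124.0 [ 0.9  0.1 -0.3]
-123.3 [0.2 0.7 0.1]
-122.6 [ 1.   0.3 -0.8]
-121.9 [-1.1 -0.   0.8]
-121.2 [-5.4  0.   3.9]
contact
[-5.0176 -0.5695  3.4816]
25.5333 0.00031546960157233364
```

View pics/c4.png

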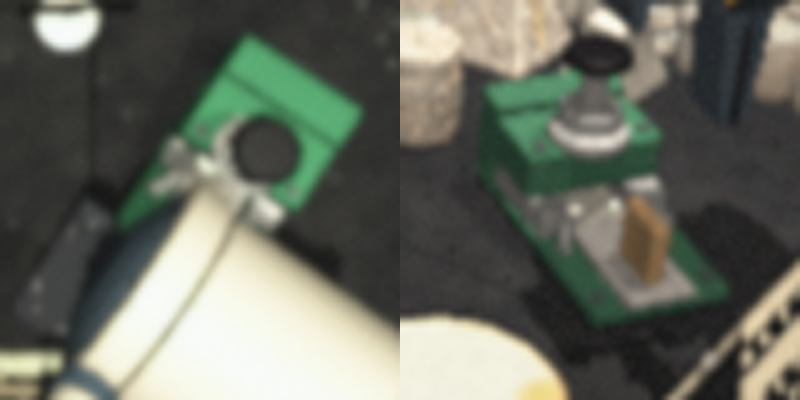

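The slide is home: the grip stands in front of the head and the tail is flush with the front of the base, and the rear push met firm resistance without movement. Now the plunger.

Run:
```python
from h import *
F=lambda n=3:np.mean([(arm.sleep(.02),arm.current_force()[2])[1] for _ in range(n)])
arm.move_l(W(0,0,.16),feed=.2);arm.move_l(W(0,0,.130),feed=.1);arm.sleep(.3);b=F(6);print("base",b)
z=.130;z0=None;log=[];hold=False
while z>.096:
    ex=0 if z0 is None else f-(4+.25*(z0-z)*1e3)
    if z0 is not None and ex>10: hold=True;break
    z-=.0007 if ex<2.5 else .0003
    arm.move_l(W(0,0,z),feed=.03);f=F()-b;log.append((round(z*1e3,1),round(float(f),1)))
    if z0 is None and f>2: z0=z
print(log,z0,z,hold)
if hold:
    fs=[]
    for _ in range(12): arm.sleep(.08);fs.append(round(float(arm.current_force()[2]-b),1))
    print("hold",fs,arm.current_force(),arm.current_ee_pos())
arm.move_l(W(0,0,.128),feed=.03);print("up",F()-b)
arm.move_l(W(0,0,.20),feed=.15)
print(arm.current_t())
```

```text
base 0.005061607952832762
[(129.3, 0.1), (128.6, -0.2), (127.9, 0.0), (127.2, -0.4), (126.5, 0.2), (125.8, 0.4), (125.1, 3.5), (124.4, 4.3), (123.7, 4.1), (123.0, 4.5), (122.3, 4.8), (121.6, 4.5), (120.9, 4.8), (120.2, 5.4), (119.5, 5.5), (118.8, 5.6), (118.1, 5.4), (117.4, 5.9), (116.7, 6.2), (116.0, 11.5), (115.7, 15.1), (115.4, 19.0)] 0.12509999999999996 0.11539999999999989 True
hold [19.7, 19.6, 18.9, 18.6, 18.4, 19.7, 19.2, 18.8, 19.3, 19.5, 19.1, 19.5] [-2.5251  2.6576 19.518 ] [ 0.5599 -0.3173  0.1165]
up -0.25293001987183505
36.1667
```

The stop was met at about 8.5 mm of stroke and held with about 13 N beyond the spring for 1 s, and the plunger followed the tool back up. I'll move clear and check the final state.

Run:
```python
from h import *
arm.move_to([.33,-.05,.30],Rdown(np.pi-.1))
arm.sleep(.3)
for n in("top","scene"): cv2.imwrite(f"pics/{n}4.png",arm.snapshot(n)[:,:,::-1])
t=cv2.imread("pics/top4.png");s=cv2.imread("pics/scene4.png")
f=lambda a:cv2.resize(a,(400,400),interpolation=cv2.INTER_CUBIC)
cv2.imwrite("pics/c5.png",np.hstack([f(t[185:265,340:420]),f(s[150:230,345:425])]))
print(arm.current_t())
```

```text
37.9417
```

View pics/c5.png

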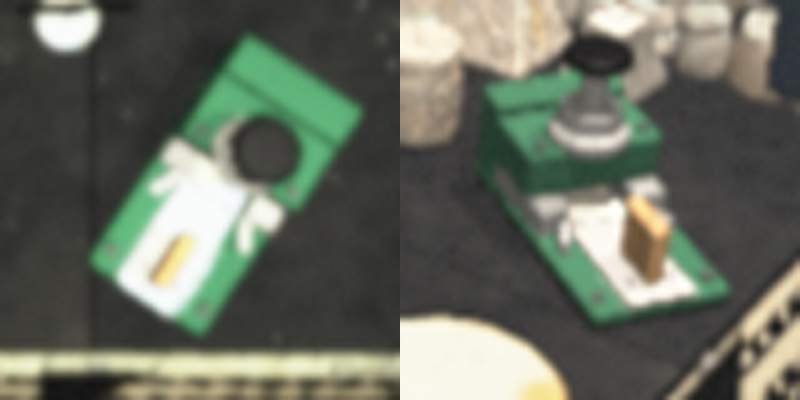

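The slide sits straight in the throat with its tail flush with the base front (crop about (150,300)). The plunger is fully up, the stand at top left is unmoved, and the robot is clear.

```bash
python3 -c "
from rig import arm
print(arm.sign_off())"
```

```text
the job is handed in; nothing more can be done
None
```

The job is handed in at about 38 s: the slide is home in the press, the plunger was bottomed with about 13 N on its stop for 1 s and rose fully again, and the stand and everything else in view of the press looked undisturbed.

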